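# Set equal gaps on the optical rail with a gauge block

## Task

Set the three sliding carriers on the optical rail so that all three gaps, lamp to first carrier and then carrier to carrier, are exactly as wide as the wider of the two gauge blocks. Work outward from the lamp: stand the wide block on the rail against the part already set, gently slide the next carrier up until the block is snugly nipped between the two feet, without shoving along the carrier that is already set, then lift the block out and step it to the next gap. Move the carriers by their feet, keep the gripper off the lenses and the screen, leave the narrow block alone, and finally stand the wide block upright in its tray again.

Things in the scene. Friction and masses are not known exactly. Their poses are not given: they have to be found in the camera images.
- rail: Aluminium optical rail fixed to the worktop, 440 mm long (its own y axis), 62 mm wide over the flange at the bottom, 40 mm wide at the top; top face flat, 20 mm above the worktop. Origin: centre of its underside. +y points along the rail to the end with the lamp.
- lamp: Lamp housing bolted to the lamp end of the rail, does not move; stands on a black foot like those of the carriers; the highest point of its barrel is 61 mm above the rail's top. Origin: on the rail's top face, under the middle of the foot.
- lamp_foot (a point): Centre of the lamp's black foot, 8.5 mm above the rail's top. The foot is 40 mm long along the rail, 48 mm wide across it, its top 16.5 mm above the rail's top; its axes are those of the rail.
- carrier_1: First sliding carrier after the lamp, with the larger lens on a post. Black foot 40 mm along the rail, 48 mm across (4 mm past the rail's top each side, cheeks to 9 mm below it), upper side 16.5 mm above the rail's top. Captive on the rail; a brake resists sliding with about 5 N and holds it. Push its foot's end faces or pinch its sides. Origin: on the rail's top, mid-foot; axes as rail.
- carrier_2: Second carrier, carrying the smaller lens; foot, brake and origin as carrier_1.
- carrier_3: Third carrier, farthest from the lamp, carrying a square screen; foot, brake and origin as carrier_1.
- carrier_1_foot (a point): Centre of the foot of carrier_1, 8.5 mm above the rail's top; the end faces of the foot lie 20 mm either way along the rail.
- carrier_2_foot (a point): Centre of the foot of carrier_2, likewise.
- carrier_3_foot (a point): Centre of the foot of carrier_3, likewise.
- optic_1: Lens in a dark metal ring on carrier_1, 33 mm across, 8 mm thick along the rail; origin at its centre, 44.5 mm above the rail's top. It swivels stiffly on its post if knocked.
- optic_2: Lens in a dark metal ring on carrier_2, 33 mm across, 10 mm thick along the rail; origin at its centre, 44.5 mm above the rail's top. It swivels stiffly on its post if knocked.
- optic_3: Square white screen in a frame on carrier_3, 34 x 34 mm, 7 mm thick along the rail; origin at its centre, 44.5 mm above the rail's top. It swivels stiffly on its post if knocked.
- tray: Low wooden tray fixed to the worktop, 110 mm (own x) by 150 mm (own y), floor 6 mm and rim 11 mm above the worktop, rim 6 mm thick. Origin: centre of its underside.
- gauge_wide: The wide gauge block, 0.2 kg, loose: a steel block 44 mm (own x) by 26 mm (own y, the gauge width) by 28 mm high with an upright black grip above it, 18 mm (own x) by 14 mm (own y), from 34 to 72 mm above the underside. Origin: centre of its underside. On the rail its own y lies along the rail, either way round.
- gauge_wide_mid (a point): Point on the axis of the wide gauge block, half-way up, 36 mm above its underside; the middle of the grip is 17 mm higher.
- gauge_narrow: The narrow gauge block: as the wide one but only 14 mm wide along its own y. It stays in the tray.
- gauge_narrow_mid (a point): Point on the axis of the narrow gauge block, 36 mm above its underside.
Not all that is in view belongs to the job. Leave any yellow look-alike of the gauge_wide alone.

How it is judged:
On the way, in this order (a step that is already met when the one before it is completed fails the run):
1. the wide block is nipped between the lamp's foot and the foot of carrier 1 (over 1 N on both sides) (contact force between gauge_wide and lamp above 1 N and contact force between gauge_wide and carrier_1 above 1 N), for 0.03 s.
2. the wide block is nipped between carriers 1 and 2 (over 1 N on both sides) (contact force between gauge_wide and carrier_1 above 1 N and contact force between gauge_wide and carrier_2 above 1 N), for 0.03 s.
3. the wide block is nipped between carriers 2 and 3 (over 1 N on both sides) (contact force between gauge_wide and carrier_2 above 1 N and contact force between gauge_wide and carrier_3 above 1 N), for 0.03 s.
At the end, for the whole second after the job is handed in: The gaps lamp to carrier 1, carrier 1 to 2 and carrier 2 to 3 are each 26 mm within 1.5 mm (foot centres 66 mm apart), and the wide gauge block stands upright (within 0.1 rad) on the tray's floor, at rest (horizontal distance between lamp_foot and carrier_1_foot between 0.0645 and 0.0675 m and horizontal distance between carrier_1_foot and carrier_2_foot between 0.0645 and 0.0675 m and horizontal distance between carrier_2_foot and carrier_3_foot between 0.0645 and 0.0675 m and x of gauge_wide_mid in the frame of tray between -0.05 and 0.05 m and y of gauge_wide_mid in the frame of tray between -0.07 and 0.07 m and height (world z) of gauge_wide_mid below 0.046 m and angle between gauge_wide's own z axis and vertical below 0.1 rad and linear speed of gauge_wide below 0.01 m/s); the robot touches nothing.
It fails at once if the gripper presses on a lens or the screen (over 1 N) (contact force between the fingers and optic_1 above 1 N or contact force between the fingers and optic_2 above 1 N or contact force between the fingers and optic_3 above 1 N).
It fails at once if the narrow block is taken or knocked (moved over 15 mm or tipped) (distance of gauge_narrow from where it was at the start of the episode above 0.015 m or angle between gauge_narrow's own z axis and vertical above 0.3 rad).
It fails at once if a carrier's foot and the wide block are rammed together hard (over 60 N) (contact force between gauge_wide and carrier_1 above 60 N or contact force between gauge_wide and carrier_2 above 60 N or contact force between gauge_wide and carrier_3 above 60 N).
It also fails if it takes over 72 s, if anything falls off the work surface, if the arm or the gripper's body presses on something with over 40 N, if the wrist force passes 120 N, or if a joint passes its speed limit or range.

## Robot

A 6-joint arm with a two-finger parallel gripper is mounted at the origin on a cart in front of the work surface, level with it; the furniture and walls round the work are solid. World frame = base frame: x ahead of the robot, y to its left, z up, the work surface at z = 0. Lengths are in m, angles in rad, forces in N, time in s.
With the tool pointing down it reaches from about 0.35 to 0.85 m from the base axis. Payload 8.1 kg.
Tool frame: the origin (TCP) lies at the very end of the fingers, on their centre line; the grasp point (between the pads) lies 19 mm behind it; x points along the fingers, y is the direction in which the jaws open and shut, and the axes are right-handed (so a half turn about x gives the same grasp; the last joint's range is limited). The gripper opens to 93 mm and grips with 3 to 60 N. Pads are 15 mm wide; open, the fingers measure 128 mm over their backs; the gripper's body (75 mm by 188 mm) begins 65 mm behind the grasp point.
Start: joints at [1.06, 0.13, 1.488, -0, 1.523, -0.085], TCP at [0.248, 0.546, 0.219] pointing down, gripper open.
Joint ranges: [-2.96, 2.96], [-0.89, 2.26], [0.02, 2.5], [-1.34, 4.48], [0, 2.73], [-2.66, 2.66]. Speed limits (rad/s): [2.39, 2.39, 2.79, 3.14, 3.14, 3.14].

## Interface

Orientations are given as a rotation vector (axis times angle).
In Python, from plant import * gives the robot as it stands. The module is installed in compiled form; this text tells all that it offers.
- The arm moves only by the tool apply_moves, never from a script. Its argument "series" is a list of rows, each an object with "jaw": the gripper's target within -1 to 1 (shut at 1, half-way at 0, fully open at -1); "linear": the shift along the tool's x, y, z normalised to -1 to 1, where 1 is 0.6 m, a list of three; "roll": the turn about the tool's x normalised to -1 to 1, where 1 is 30 degrees. A call has 1 to 20 rows; each row is the pose to reach, as a shift and turn from the pose measured when the call began, along the tool's axes at that moment; what a row does not reach only later rows make up. A row lasts 1/8 s, in which the tool goes at most 62.5 mm and 10.7 degrees, less where a joint would pass 70% of its speed; a pose out of reach is approached as far as the arm can. A call with a number of a shift or a turn outside -1 to 1 is refused whole. A call with a gripper value outside its range is refused whole. The fingers move at their own pace and stop on an object; "force" is the grip in N (left out, the last holds). Time passes only in rows, so rows that repeat a pose let the fingers close. It gives the time, the measured TCP pose, the force and the opening at its end, in the units of the state.
- read_state(): the state, without advancing time (a new reading comes with each control period).
- read_camera(name): name is "side" or "top" or "wrist"; returns a dict with "pixels" (400x640x3 uint8, blue, green, red), "intrinsics" (3x3 intrinsics, pixels), "rvec" (rotation vector, rad) and "tvec" (3), from world to camera coordinates, as OpenCV has them; the wrist camera has in their place "tool_from_camera" (4x4, takes a point from camera to tool coordinates, whose origin is the TCP and whose axes are the tool frame's). Camera axes: x right, y down, z forward; pixel columns grow to the right and rows downward; lengths in m; the calibration is good to about 2 mm. The wrist camera is an equidistant fisheye: a pixel r from the principal point sees the ray r / f radians off the axis. A picture is of the moment at which its call begins: read the wrist's pose just before it. There is no depth.
- close_job(): hands the job in, once; it reports no verdict.
The state is a dict: "t": time; "q": joint angles; "dq": joint speeds; "joint_torque": joint torques, N m; "tool_pos": TCP position; "orientation": TCP orientation; "force": force on the tool from outside, world axes, zero at the start; "wrist_torque": the same for the moment, N m; "opening": finger opening in m.
Only numpy, scipy, OpenCV 4.12 (cv2) and the standard library are available. Lean on these libraries where they do the work, as an engineer would, in place of code of your own. Each camera call takes 0.05 s, during which the arm holds its last target. There are 200 camera calls.

## Working session

There is one attempt and no reset: what is moved stays moved. The work goes in short steps, Python scripts to look and compute and a tool call to move; the robot and the scene stay as the last step left them, time stands still between calls to the robot, and variables do not carry over. Pictures are saved under pics/ and viewed, about 8 in all and at most 12, crops included, and the job is handed in when it is done.

Besides the shell and the picture viewer there is one more tool, called as name([rows], argument=value, ...), one row to a line, values as JSON. apply_moves: Moves the arm, as the interface text tells. Its arguments: {"type":"object","properties":{"series":{"type":"array"},"force":{"type":"number"}},"required":["series"]}

```bash
mkdir -p pics
cat > h.py <<'E'
from plant import *
import numpy as np, cv2
from scipy.spatial.transform import Rotation as R
def snap(n,f):
    c=read_camera(n); cv2.imwrite('pics/'+f+'.png',c['pixels']); np.savez('pics/'+f+'.npz',**{k:v for k,v in c.items() if k!='pixels'}); return c
def ray(c,uv):
    K=c['intrinsics'];Rm=R.from_rotvec(np.ravel(c['rvec'])).as_matrix();t=np.ravel(c['tvec'])
    d=Rm.T@np.linalg.inv(K)@np.array([uv[0],uv[1],1.]); return -Rm.T@t,d
def atz(c,uv,z):
    o,d=ray(c,uv); return o+d*(z-o[2])/d[2]
def proj(c,p):
    return cv2.projectPoints(np.array(p,float).reshape(-1,3),np.ravel(c['rvec']),np.ravel(c['tvec']),c['intrinsics'],None)[0].reshape(-1,2)
E
python3 - <<'E'
from h import *
s=read_state(); print({k:np.round(v,3) for k,v in s.items()})
for n in ('top','side'):
    c=snap(n,n+'0'); print(c['intrinsics'],ray(c,(320,200)))
c=snap('wrist','wrist0'); print(c['tool_from_camera'],c['intrinsics'])
E
```

```text
{'t': np.float64(0.0), 'q': array([ 1.06 ,  0.131,  1.489, -0.   ,  1.523, -0.085]), 'dq': array([ 0.,  0., -0.,  0.,  0.,  0.]), 'joint_torque': array([-1.0000e-03, -5.5982e+01, -4.9177e+01,  7.7000e-02,  3.5000e-02,
        0.0000e+00]), 'tool_pos': array([0.248, 0.546, 0.218]), 'orientation': array([ 0.333,  1.545, -0.335]), 'force': array([-0.015,  0.961, -0.224]), 'wrist_torque': array([-0.033, -0.009, -0.043]), 'opening': np.float64(0.093)}
[[487.98465843   0.         315.32878248]
 [  0.         487.98465843 199.07582394]
 [  0.           0.           1.        ]] (array([0.37483772, 0.12106271, 1.09374106]), array([ 0.10261934,  0.01862842, -0.99459412]))
[[370.22853143   0.         316.5094164 ]
 [  0.         370.22853143 199.29729501]
 [  0.           0.           1.        ]] (array([0.5372065 , 0.8709311 , 0.62520859]), array([-0.04639007, -0.80403977, -0.59284105]))
[[ 7.58948481e-05 -2.95474520e-01  9.55350617e-01 -1.65206956e-01]
 [ 9.99999991e-01  1.32033400e-04 -3.86060794e-05  8.35641123e-04]
 [-1.14731078e-04  9.55350611e-01  2.95474527e-01 -8.39117239e-02]
 [ 0.00000000e+00  0.00000000e+00  0.00000000e+00  1.00000000e+00]] [[309.70691629   0.         321.81315053]
 [  0.         309.70691629 207.12253818]
 [  0.           0.           1.        ]]
```

View pics/top0.png

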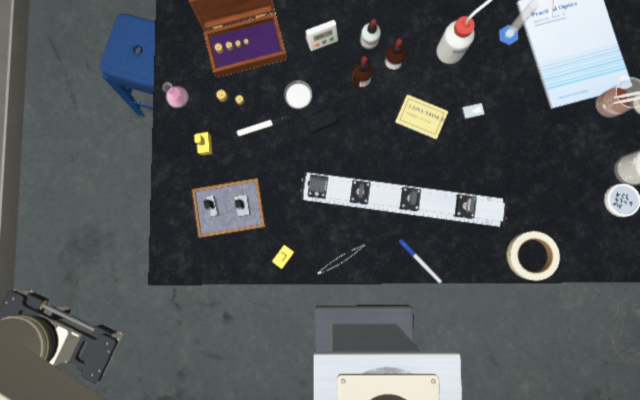

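View pics/side0.png

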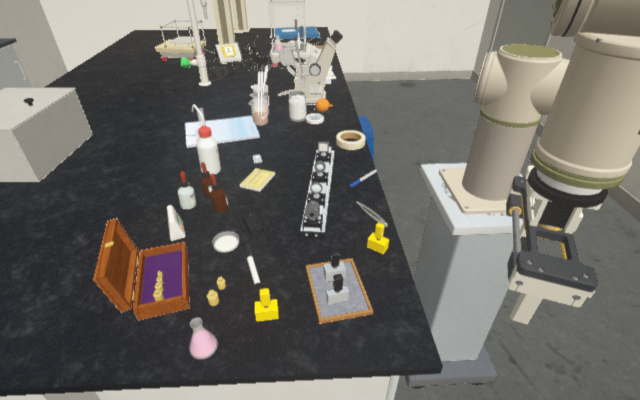

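Candidates for the wide block: grey blocks in the tray at top (210,205) and (241,205). The yellow look-alikes at (203,143) and (283,256) are not candidates. Next, a close crop.

Run:
```python
import cv2,numpy as np
a=cv2.imread('pics/top0.png');b=cv2.imread('pics/side0.png')
o=np.zeros((600,800,3),np.uint8)
k=cv2.INTER_CUBIC
o[:256]=cv2.resize(a[165:229,300:500],(800,256),interpolation=k)
o[256:596,:400]=cv2.resize(a[174:242,188:268],(400,340),interpolation=k)
o[256:596,400:]=cv2.resize(b[250:335,295:395],(400,340),interpolation=k)
cv2.imwrite('pics/crop0.png',o)
```

```text
(no output)
```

View pics/crop0.png

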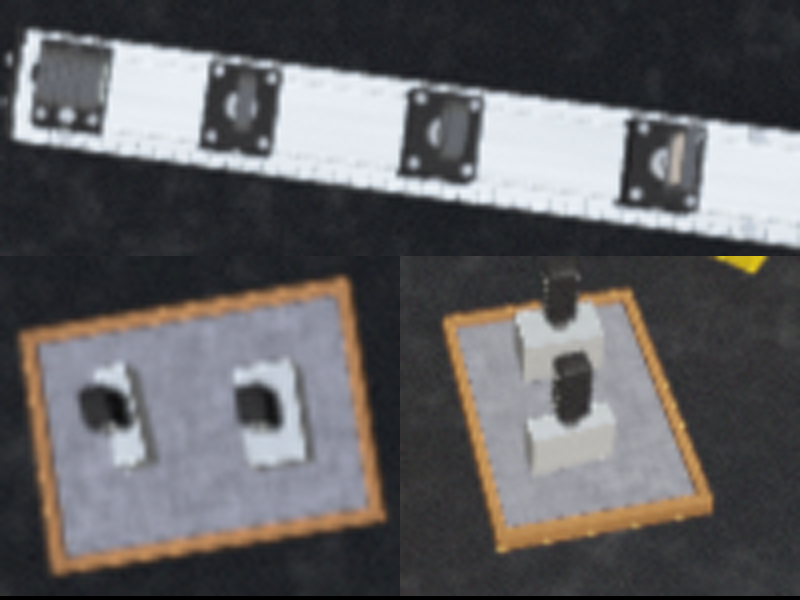

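The crop shows the wide block is the right one in the tray, at top px (242,206), with the narrow one at (212,206). The feet centres are near (318,187), (360,192), (410,199) and (466,206).

Run:
```python
from h import *
n=np.load('pics/top0.npz'); c={k:n[k] for k in n}
f=lambda p:(300+p[0]/4-.4,165+p[1]/4-.4); g=lambda p:(188+p[0]/5-.4,174+(p[1]-256)/5-.4)
P=[]
for q in [(71,88),(241,107.5),(442,134.5),(663,165)]:
    p=atz(c,f(q),.0365); P.append(p); print('foot',p.round(4))
P=np.array(P);d=P[0]-P[3];d/=np.linalg.norm(d)
print('axis',d,'ang',np.degrees(np.arctan2(d[1],d[0])),'s',((P-P[0])@-d).round(4))
for e in [((25,30),(800,130)),((15,140),(800,245))]:
    z=.0 
    a,b=[atz(c,f(q),.005) for q in e];print('edge ang',np.degrees(np.arctan2(*(a-b)[[1,0]])),a,b)
w=[atz(c,g(q),.034) for q in [(233,370),(297,362),(308,458),(250,468)]]
print('wide',np.mean(w,0),np.round(w,4))
for i,j in((0,3),(1,2)): v=w[i]-w[j];print(np.degrees(np.arctan2(v[1],v[0])))
t=[atz(c,g(q),.011) for q in [(20,335),(345,278),(385,515),(57,573)]]
print('tray',np.mean(t,0),np.round(t,3))
for i,j in((0,3),(1,2)): v=t[i]-t[j];print(np.degrees(np.arctan2(v[1],v[0])))
print('narrow',atz(c,g((123,415)),.034))
s=read_state();M=R.from_rotvec(s['orientation']).as_matrix();print(M.round(3),s['tool_pos'])
```

```text
foot [0.5134 0.1464 0.0365]
foot [0.5018 0.054  0.0365]
foot [ 0.4859 -0.0545  0.0365]
foot [ 0.4683 -0.1726  0.0365]
axis [0.14012657 0.9901336  0.        ] ang 81.94482990776376 s [0.     0.0932 0.2028 0.3222]
edge ang 81.93855727420228 [0.55082298 0.172943   0.005     ] [ 0.48985971 -0.25748351  0.005     ]
edge ang 81.81022476431116 [0.4884287  0.17884159 0.005     ] [ 0.42605078 -0.25457906  0.005     ]
wide [0.47417255 0.31193876 0.034     ] [[0.4939 0.3293 0.034 ]
 [0.4972 0.3011 0.034 ]
 [0.4549 0.2959 0.034 ]
 [0.4507 0.3214 0.034 ]]
10.422377334763786
6.977898523636136
tray [0.47201313 0.34774657 0.011     ] [[0.513 0.431 0.011]
 [0.538 0.284 0.011]
 [0.431 0.265 0.011]
 [0.406 0.412 0.011]]
9.946068148471467
9.844203686914474
narrow [0.47450869 0.37765329 0.034     ]
[[-0.001  0.413  0.911]
 [-0.001  0.911 -0.413]
 [-1.    -0.001 -0.   ]] [0.24759812 0.54604301 0.21780958]
```

```bash
cat >> h.py <<'E'
def plan(x,y,z,yaw=None):
    s=read_state();M=R.from_rotvec(s['orientation']).as_matrix()
    d=M.T@(np.array([x,y,z])-s['tool_pos'])
    cur=np.degrees(np.arctan2(M[1,1],M[0,1]))
    print('t %.2f'%s['t'],'pos',s['tool_pos'].round(4),'yaw %.2f'%cur,'lin',(d/.6).round(4),'roll',None if yaw is None else round((cur-yaw)/30,3),'F',s['force'].round(1),'op',s['opening'].round(4))
E
python3 -c "
from h import *
plan(.474,.312,.15,9)"
```

```text
Traceback (most recent call last):
  File "h.py", line 17, in plan
    print('t %.2f'%s['t'],'pos',s['tool_pos'].round(4),'yaw %.2f'%cur,'lin',(d/.6).round(4),'roll',None if yaw is None else round((cur-yaw)/30,3),'F',s['force'].round(1),'op',s['opening'].round(4))
                                                                                                                                                                               ^^^^^^^^^^^^^^^^^^
AttributeError: 'float' object has no attribute 'round'
```

```bash
sed -i "s/s\['opening'\].round(4)/round(float(s['opening']),4)/" h.py
python3 -c "
from h import *
plan(.474,.312,.15,9)"
```

```text
t 0.15 pos [0.2476 0.546  0.2178] yaw 65.60 lin [ 0.1133 -0.1992  0.5048] roll 1.887 F [-0.5 -0.2  0.8] op 0.0929
```

apply_moves([
  {"jaw": -1,"linear": [0.113,-0.199,0.505],"roll": 0.95},
  {"jaw": -1,"linear": [0.113,-0.199,0.505],"roll": 0.95},
  {"jaw": -1,"linear": [0.113,-0.199,0.505],"roll": 0.95},
  {"jaw": -1,"linear": [0.113,-0.199,0.505],"roll": 0.95},
  {"jaw": -1,"linear": [0.113,-0.199,0.505],"roll": 0.95},
  {"jaw": -1,"linear": [0.113,-0.199,0.505],"roll": 0.95},
  {"jaw": -1,"linear": [0.113,-0.199,0.505],"roll": 0.95},
])

```text
t: 1.02
tool_pos: [0.4744, 0.3112, 0.1496]
orientation: [0.72, 1.448, -0.724]
force: [0.5, 1.0, -0.2]
opening: 0.0931
```

apply_moves([
  {"jaw": -1,"linear": [0,0,0],"roll": 0.94},
  {"jaw": -1,"linear": [0,0,0],"roll": 0.94},
  {"jaw": -1,"linear": [0,0,0],"roll": 0.94},
  {"jaw": -1,"linear": [0,0,0],"roll": 0.94},
])

```text
t: 1.52
tool_pos: [0.4734, 0.3128, 0.15]
orientation: [1.092, 1.28, -1.095]
force: [-0.4, 0.0, 0.1]
opening: 0.0926
```

```bash
python3 -c "
from h import *
plan(.474,.312,.04,9)
s=read_state();c=snap('wrist','w1');np.savez('pics/w1s.npz',p=s['tool_pos'],o=s['orientation'])
cv2.imwrite('pics/w1b.png',cv2.resize(c['pixels'],(800,500)))"
```

```text
t 1.52 pos [0.4734 0.3128 0.15  ] yaw 8.93 lin [0.1834 0.0011 0.0014] roll -0.002 F [-0.4  0.   0.1] op 0.0926
```

View pics/w1b.png

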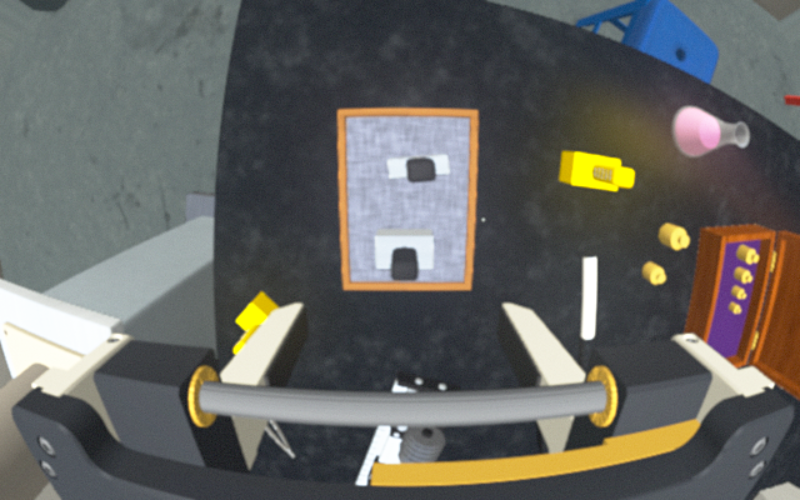

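The wide block's top face is at about (377–434, 235–270) in the wrist view, below the narrow block at (418,168), and it is aligned with the jaws. Refining its position.

```bash
cat >> h.py <<'E'
def wray(n,s,uv,z):
    K=n['intrinsics'];d=np.array([(uv[0]-K[0,2])/K[0,0],(uv[1]-K[1,2])/K[1,1]]);r=np.linalg.norm(d)
    v=np.r_[d/r*np.sin(r),np.cos(r)];T=n['tool_from_camera'];M=R.from_rotvec(s['o']).as_matrix()
    o=s['p']+M@T[:3,3];v=M@T[:3,:3]@v;return o+v*(z-o[2])/v[2]
E
python3 -c "
from h import *
n=np.load('pics/w1.npz');s=np.load('pics/w1s.npz')
f=lambda u,v,z:print((u,v),wray(n,s,(u/1.25-.1,v/1.25-.1),z).round(4))
for u,v in [(377,236),(433,235),(434,268),(377,270)]:f(u,v,.034)
f(405,249,.078);f(391,280,.034);f(418,280,.034);f(421,158,.078)
for q in [(338,109),(478,110),(471,290),(343,290)]:f(*q,.011)"
```

```text
(377, 236) [0.4515 0.3246 0.034 ]
(433, 235) [0.4928 0.3319 0.034 ]
(434, 268) [0.4982 0.3064 0.034 ]
(377, 270) [0.4552 0.2979 0.034 ]
(405, 249) [0.4717 0.3301 0.078 ]
(391, 280) [0.467  0.2915 0.034 ]
(418, 280) [0.4877 0.2948 0.034 ]
(421, 158) [0.4723 0.3884 0.078 ]
(338, 109) [0.4059 0.4153 0.011 ]
(478, 110) [0.5134 0.4318 0.011 ]
(471, 290) [0.5364 0.2844 0.011 ]
(343, 290) [0.4284 0.2674 0.011 ]
```

apply_moves([
  {"jaw": -1,"linear": [0.09,0.001,-0.001],"roll": -0.02},
  {"jaw": -1,"linear": [0.183,0.001,-0.001],"roll": -0.02},
  {"jaw": -1,"linear": [0.183,0.001,-0.001],"roll": -0.02},
  {"jaw": 1,"linear": [0.183,0.001,-0.001],"roll": -0.02},
  {"jaw": 1,"linear": [0.183,0.001,-0.001],"roll": -0.02},
  {"jaw": 1,"linear": [0.183,0.001,-0.001],"roll": -0.02},
  {"jaw": 1,"linear": [0.183,0.001,-0.001],"roll": -0.02},
  {"jaw": 1,"linear": [0.183,0.001,-0.001],"roll": -0.02},
  {"jaw": 1,"linear": [0.183,0.001,-0.001],"roll": -0.02},
  {"jaw": 1,"linear": [0.183,0.001,-0.001],"roll": -0.02},
], force=25)

```text
t: 2.82
tool_pos: [0.4738, 0.3131, 0.04]
orientation: [1.083, 1.285, -1.086]
force: [0.6, 0.7, 0.8]
opening: 0.0275
```

```bash
python3 -c "
from h import *
plan(.474,.3135,.16)"
```

```text
t 2.83 pos [0.4738 0.3131 0.04  ] yaw 9.63 lin [-0.2     0.     -0.0004] roll None F [0.6 0.7 0.8] op 0.0275
```

apply_moves([
  {"jaw": 1,"linear": [0,0,0],"roll": 0},
  {"jaw": 1,"linear": [0,0,0],"roll": 0},
  {"jaw": 1,"linear": [-0.06,0,0],"roll": 0},
  {"jaw": 1,"linear": [-0.15,0,0],"roll": 0},
  {"jaw": 1,"linear": [-0.2,0,0],"roll": 0},
  {"jaw": 1,"linear": [-0.2,0,0],"roll": 0},
])

```text
t: 3.58
tool_pos: [0.4757, 0.3142, 0.1628]
orientation: [1.087, 1.283, -1.082]
force: [0.0, 0.3, -3.1]
opening: 0.018
```

```bash
python3 -c "
from h import *
plan(.5084,.1108,.16,-8.1)"
```

```text
t 3.58 pos [0.4757 0.3142 0.1628] yaw 9.63 lin [ 0.0044 -0.003   0.3433] roll 0.591 F [ 0.   0.3 -3.1] op 0.018
```

apply_moves([
  {"jaw": 1,"linear": [0.004,-0.003,0.08],"roll": 0.59},
  {"jaw": 1,"linear": [0.004,-0.003,0.17],"roll": 0.59},
  {"jaw": 1,"linear": [0.004,-0.003,0.26],"roll": 0.59},
  {"jaw": 1,"linear": [0.004,-0.003,0.32],"roll": 0.59},
  {"jaw": 1,"linear": [0.004,-0.003,0.343],"roll": 0.59},
  {"jaw": 1,"linear": [0.004,-0.003,0.343],"roll": 0.59},
  {"jaw": 1,"linear": [0.004,-0.003,0.343],"roll": 0.59},
])

```text
t: 4.45
tool_pos: [0.5078, 0.1121, 0.1594]
orientation: [1.314, 1.14, -1.31]
force: [0.1, 0.1, -3.2]
opening: 0.0179
```

```bash
python3 -c "
from h import *
plan(.5084,.1108,.0545,-8.1)
s=read_state();c=snap('wrist','w2');np.savez('pics/w2s.npz',p=s['tool_pos'],o=s['orientation'])
cv2.imwrite('pics/w2b.png',cv2.resize(c['pixels'][150:400,180:480],(780,650))[:600])"
```

```text
t 4.45 pos [0.5078 0.1121 0.1594] yaw -8.02 lin [0.1749 0.001  0.0023] roll 0.003 F [ 0.1  0.1 -3.2] op 0.0179
```

View pics/w2b.png

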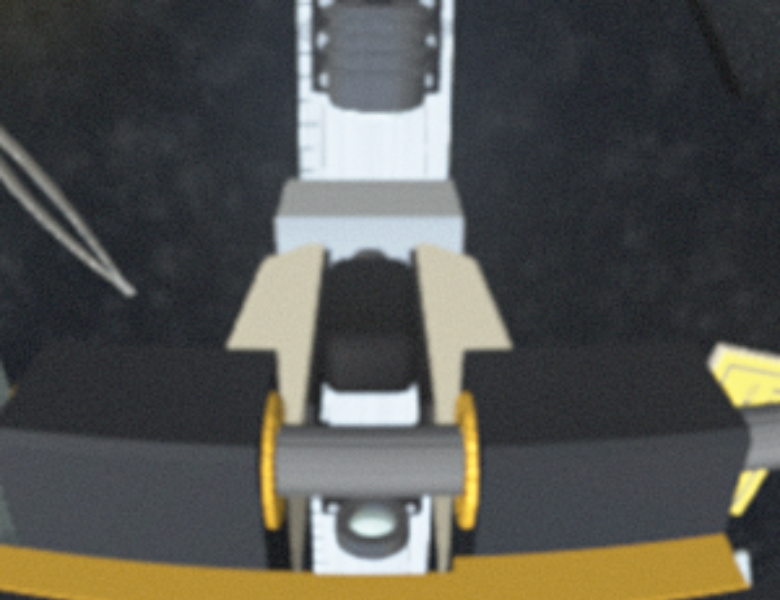

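```bash
python3 -c "
from h import *
n=np.load('pics/w2.npz');s=np.load('pics/w2s.npz')
d=np.array([.1401,.9901,0]);L=np.array([.5134,.1464,0])
f=lambda u,v,z:print((u,v),wray(n,s,(180+u/2.6-.3,150+v/2.6-.3),z).round(4),'s',((L-wray(n,s,(180+u/2.6-.3,150+v/2.6-.3),z))@d).round(4))
f(312,93,.0365);f(438,93,.0365);f(275,217,.1534);f(463,217,.1534);f(287,181,.1254);f(455,181,.1254)
print('tcp s',(L-s['p'])@d)
f(300,160,.02);f(450,160,.02)"
```

```text
(312, 93) [0.4884 0.1316 0.0365] s 0.0182
(438, 93) [0.5343 0.1251 0.0365] s 0.0182
(275, 217) [0.4874 0.1296 0.1534] s 0.0202
(463, 217) [0.5303 0.1236 0.1534] s 0.0202
(287, 181) [0.4874 0.1286 0.1254] s 0.0213
(455, 181) [0.5312 0.1224 0.1254] s 0.0212
tcp s 0.03477941757594525
(300, 160) [0.4776 0.1016 0.02  ] s 0.0494
(450, 160) [0.5368 0.0932 0.02  ] s 0.0494
```

apply_moves([
  {"jaw": 1,"linear": [0.06,0.003,0.002],"roll": 0},
  {"jaw": 1,"linear": [0.12,0.003,0.002],"roll": 0},
  {"jaw": 1,"linear": [0.155,0.003,0.002],"roll": 0},
  {"jaw": 1,"linear": [0.168,0.003,0.002],"roll": 0},
  {"jaw": 1,"linear": [0.174,0.003,0.002],"roll": 0},
  {"jaw": 1,"linear": [0.175,0.003,0.002],"roll": 0},
  {"jaw": 1,"linear": [0.175,0.003,0.002],"roll": 0},
])

```text
t: 5.38
tool_pos: [0.5105, 0.1111, 0.0557]
orientation: [1.315, 1.139, -1.308]
force: [0.0, 0.3, -1.9]
opening: 0.0179
```

```bash
python3 -c "
from h import *
plan(.5086,.1114,.16,-8.1)"
```

```text
t 5.38 pos [0.5105 0.1111 0.0557] yaw -7.99 lin [-0.1738 -0.0027 -0.0005] roll 0.004 F [ 0.   0.3 -1.9] op 0.0179
```

apply_moves([
  {"jaw": 1,"linear": [0.002,0,0],"roll": 0},
  {"jaw": 1,"linear": [0.002,0,0],"roll": 0},
  {"jaw": -1,"linear": [0.001,0,0],"roll": 0},
  {"jaw": -1,"linear": [0.001,0,0],"roll": 0},
  {"jaw": -1,"linear": [0.001,0,0],"roll": 0},
  {"jaw": -1,"linear": [-0.05,0,0],"roll": 0},
  {"jaw": -1,"linear": [-0.13,0,0],"roll": 0},
  {"jaw": -1,"linear": [-0.18,0,0],"roll": 0},
  {"jaw": -1,"linear": [-0.18,0,0],"roll": 0},
])

```text
t: 6.5
tool_pos: [0.5123, 0.1111, 0.1671]
orientation: [1.318, 1.135, -1.302]
force: [0.2, 0.0, -0.5]
opening: 0.0831
```

```bash
python3 -c "
from h import *
d=np.array([.1401,.9901]);L=np.array([.5134,.1464])
p=L-(.0932+.020+.0075+.020)*d
plan(*p,.16,-8.1)"
```

```text
t 6.50 pos [0.5123 0.1111 0.1671] yaw -7.99 lin [ 0.0111 -0.0068  0.1761] roll 0.004 F [ 0.2  0.  -0.5] op 0.0831
```

apply_moves([
  {"jaw": 1,"linear": [0,-0.003,0.09],"roll": 0},
  {"jaw": 1,"linear": [0.01,-0.007,0.176],"roll": 0},
  {"jaw": 1,"linear": [0.01,-0.007,0.176],"roll": 0},
  {"jaw": 1,"linear": [0.01,-0.007,0.176],"roll": 0},
])

```text
t: 7.0
tool_pos: [0.493, 0.0074, 0.1596]
orientation: [1.319, 1.136, -1.304]
force: [-0.5, 0.8, 0.4]
opening: 0.0526
```

```bash
python3 -c "
from h import *
d=np.array([.1401,.9901]);L=np.array([.5134,.1464])
p=L-(.0932+.020+.0075+.020)*d
plan(*p,.027,-8.1)
t=snap('top','top1');w=snap('wrist','w3')
cv2.imwrite('pics/w3b.png',np.vstack([cv2.resize(t['pixels'][165:229,300:500],(800,256)),cv2.resize(w['pixels'][100:350,120:520],(544,340)).copy() if 0 else cv2.copyMakeBorder(cv2.resize(w['pixels'][100:350,120:520],(544,340)),0,0,0,256,0)]))"
```

```text
t 7.00 pos [0.493  0.0074 0.1596] yaw -8.05 lin [ 0.221  -0.0005  0.0012] roll 0.002 F [-0.5  0.8  0.4] op 0.0526
```

View pics/w3b.png

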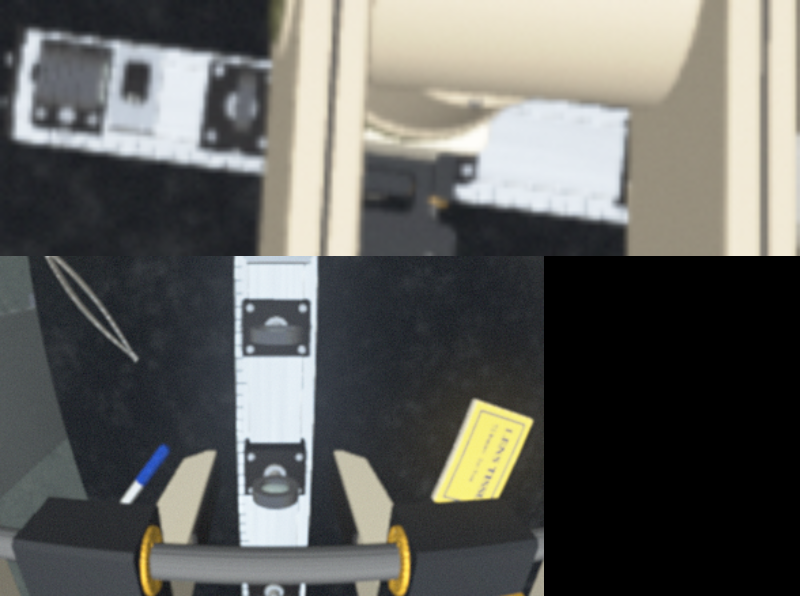

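The block stands upright beside the lamp foot, and C1's foot is clear below it. Descending behind C1.

apply_moves([
  {"jaw": 1,"linear": [0,0,0],"roll": 0},
  {"jaw": 1,"linear": [0.04,0,0.001],"roll": 0},
  {"jaw": 1,"linear": [0.1,0,0.001],"roll": 0},
  {"jaw": 1,"linear": [0.16,0,0.001],"roll": 0},
  {"jaw": 1,"linear": [0.2,0,0.001],"roll": 0},
  {"jaw": 1,"linear": [0.221,0,0.001],"roll": 0},
  {"jaw": 1,"linear": [0.221,0,0.001],"roll": 0},
  {"jaw": 1,"linear": [0.221,0,0.001],"roll": 0},
], force=30)

```text
t: 8.1
tool_pos: [0.4956, 0.008, 0.0287]
orientation: [1.318, 1.135, -1.301]
force: [1.1, 0.5, -0.6]
opening: 0.0002
```

```bash
python3 -c "
from h import *
plan(*read_state()['tool_pos'],-8.1)
d=np.array([.1401,.9901]);L=np.array([.5134,.1464]);print((L-read_state()['tool_pos'][:2])@d)"
```

```text
t 8.10 pos [0.4956 0.008  0.0287] yaw -7.92 lin [0. 0. 0.] roll 0.006 F [ 1.1  0.5 -0.6] op 0.0002
0.13951372612171759
```

apply_moves([
  {"jaw": 1,"linear": [0,0,-0.015],"roll": 0},
  {"jaw": 1,"linear": [0,0,-0.023],"roll": 0},
  {"jaw": 1,"linear": [0,0,-0.029],"roll": 0},
  {"jaw": 1,"linear": [0,0,-0.035],"roll": 0},
  {"jaw": 1,"linear": [0,0,-0.042],"roll": 0},
  {"jaw": 1,"linear": [0,0,-0.048],"roll": 0},
  {"jaw": 1,"linear": [0,0,-0.054],"roll": 0},
  {"jaw": 1,"linear": [0,0,-0.06],"roll": 0},
  {"jaw": 1,"linear": [0,0,-0.063],"roll": 0},
])

```text
t: 9.22
tool_pos: [0.5012, 0.045, 0.0293]
orientation: [1.318, 1.134, -1.3]
force: [-0.5, -4.7, 3.8]
opening: 0.0002
```

apply_moves([
  {"jaw": 1,"linear": [0,0,-0.002],"roll": 0},
  {"jaw": 1,"linear": [0,0,-0.004],"roll": 0},
  {"jaw": 1,"linear": [0,0,-0.006],"roll": 0},
])

```text
t: 9.6
tool_pos: [0.5017, 0.0481, 0.0293]
orientation: [1.317, 1.133, -1.301]
force: [-0.6, -4.6, 2.4]
opening: 0.0006
```

apply_moves([
  {"jaw": 1,"linear": [0,0,-0.002],"roll": 0},
  {"jaw": 1,"linear": [0,0,-0.004],"roll": 0},
])

```text
t: 9.85
tool_pos: [0.5021, 0.0499, 0.0294]
orientation: [1.316, 1.133, -1.301]
force: [-2.0, -5.4, 2.7]
opening: 0.0007
```

apply_moves([
  {"jaw": 1,"linear": [0,0,-0.002],"roll": 0},
  {"jaw": 1,"linear": [0,0,-0.003],"roll": 0},
])

```text
t: 10.1
tool_pos: [0.5022, 0.0511, 0.0293]
orientation: [1.315, 1.132, -1.302]
force: [-0.7, -5.6, 2.0]
opening: 0.0003
```

apply_moves([
  {"jaw": 1,"linear": [0,0,-0.002],"roll": 0},
  {"jaw": 1,"linear": [0,0,-0.003],"roll": 0},
])

```text
t: 10.35
tool_pos: [0.5024, 0.0521, 0.0294]
orientation: [1.314, 1.131, -1.303]
force: [-0.6, -8.8, 3.1]
opening: 0.0004
```

apply_moves([
  {"jaw": 1,"linear": [0,0,-0.002],"roll": 0},
  {"jaw": 1,"linear": [0,0,-0.003],"roll": 0},
])

```text
t: 10.6
tool_pos: [0.5023, 0.0521, 0.0294]
orientation: [1.312, 1.129, -1.305]
force: [-2.5, -12.4, 4.1]
opening: 0.0005
```

apply_moves([
  {"jaw": 1,"linear": [0,0,-0.002],"roll": 0},
  {"jaw": 1,"linear": [0,0,-0.003],"roll": 0},
])

```text
t: 10.85
tool_pos: [0.5024, 0.0521, 0.0294]
orientation: [1.309, 1.127, -1.307]
force: [-1.6, -13.3, 4.2]
opening: 0.0002
```

Nipped at 13 N and not moving any further. Backing off, then fetching the block.

apply_moves([
  {"jaw": 1,"linear": [0,0,0.01],"roll": 0},
  {"jaw": 1,"linear": [0,0,0.03],"roll": 0},
  {"jaw": 1,"linear": [-0.05,0,0.035],"roll": 0},
  {"jaw": 0,"linear": [-0.14,0,0.035],"roll": 0},
  {"jaw": 0,"linear": [-0.22,0,0.035],"roll": 0},
  {"jaw": 0,"linear": [-0.22,0,0.035],"roll": 0},
])

```text
t: 11.6
tool_pos: [0.5013, 0.0321, 0.1666]
orientation: [1.314, 1.121, -1.3]
force: [0.8, 0.3, -0.1]
opening: 0.0257
```

```bash
cat >> h.py <<'E'
D=np.array([.1401,.9901]);L=np.array([.5134,.1464]);N=np.array([.9901,-.1401])
def rp(s,z,lat=0,yaw=-8.1):
    p=L-s*D+lat*N; t=read_state(); q=t['tool_pos'][:2]; print('s %.4f lat %.4f'%((L-q)@D,(q-L)@N), 'tilt',R.from_rotvec(t['orientation']).as_matrix()[2,0].round(4)); plan(*p,z,yaw)
E
python3 -c "
from h import *
rp(.0350,.160)"
```

```text
s 0.1148 lat 0.0040 tilt -0.9998
t 11.60 pos [0.5013 0.0321 0.1666] yaw -7.95 lin [ 0.01   -0.0066 -0.1331] roll 0.005 F [ 0.8  0.3 -0.1] op 0.0257
```

apply_moves([
  {"jaw": 0,"linear": [0.005,-0.0035,-0.07],"roll": 0},
  {"jaw": 0,"linear": [0.01,-0.0035,-0.134],"roll": 0},
  {"jaw": 0,"linear": [0.01,-0.0035,-0.134],"roll": 0},
  {"jaw": 0,"linear": [0.01,-0.0035,-0.134],"roll": 0},
])

```text
t: 12.1
tool_pos: [0.5097, 0.1115, 0.159]
orientation: [1.312, 1.123, -1.301]
force: [-0.3, -0.7, -0.6]
opening: 0.0464
```

```bash
python3 -c "
from h import *
rp(.0345,.0555,.002)
print(R.from_rotvec(read_state()['orientation']).as_matrix()[:,0])"
```

```text
s 0.0351 lat 0.0013 tilt -0.9998
t 12.10 pos [0.5097 0.1115 0.159 ] yaw -7.92 lin [ 0.1724 -0.0017 -0.0021] roll 0.006 F [-0.3 -0.7 -0.6] op 0.0464
[ 0.01609282 -0.00874131 -0.99983229]
```

apply_moves([
  {"jaw": 0,"linear": [0.05,0,-0.002],"roll": 0},
  {"jaw": 0,"linear": [0.13,0,-0.002],"roll": 0},
  {"jaw": 0,"linear": [0.172,0,-0.002],"roll": 0},
  {"jaw": 0,"linear": [0.172,0,-0.002],"roll": 0},
  {"jaw": 1,"linear": [0.172,0,-0.002],"roll": 0},
  {"jaw": 1,"linear": [0.172,0,-0.002],"roll": 0},
  {"jaw": 1,"linear": [0.172,0,-0.002],"roll": 0},
  {"jaw": 1,"linear": [0.172,0,-0.002],"roll": 0},
  {"jaw": 1,"linear": [0.172,0,-0.002],"roll": 0},
])

```text
t: 13.22
tool_pos: [0.5119, 0.1119, 0.0568]
orientation: [1.313, 1.122, -1.3]
force: [-3.3, 0.3, 6.9]
opening: 0.018
```

apply_moves([
  {"jaw": 1,"linear": [-0.01,0,0],"roll": 0},
  {"jaw": 1,"linear": [-0.03,0,0],"roll": 0},
  {"jaw": 1,"linear": [-0.08,0,0],"roll": 0},
  {"jaw": 1,"linear": [-0.17,0,0],"roll": 0},
  {"jaw": 1,"linear": [-0.18,0,0],"roll": 0},
  {"jaw": 1,"linear": [-0.18,0,0],"roll": 0},
])

```text
t: 13.98
tool_pos: [0.5106, 0.1129, 0.1656]
orientation: [1.314, 1.121, -1.299]
force: [0.4, 0.6, -2.5]
opening: 0.0174
```

```bash
python3 -c "
from h import *
rp(.1030,.16,.002)
c=snap('wrist','w4')
cv2.imwrite('pics/w4b.png',cv2.resize(c['pixels'][100:350,120:520],(800,500)))"
```

```text
s 0.0336 lat 0.0019 tilt -0.9998
t 13.97 pos [0.5106 0.1129 0.1656] yaw -7.91 lin [ 0.01   -0.0003  0.1156] roll 0.006 F [ 0.4  0.6 -2.5] op 0.0174
```

View pics/w4b.png

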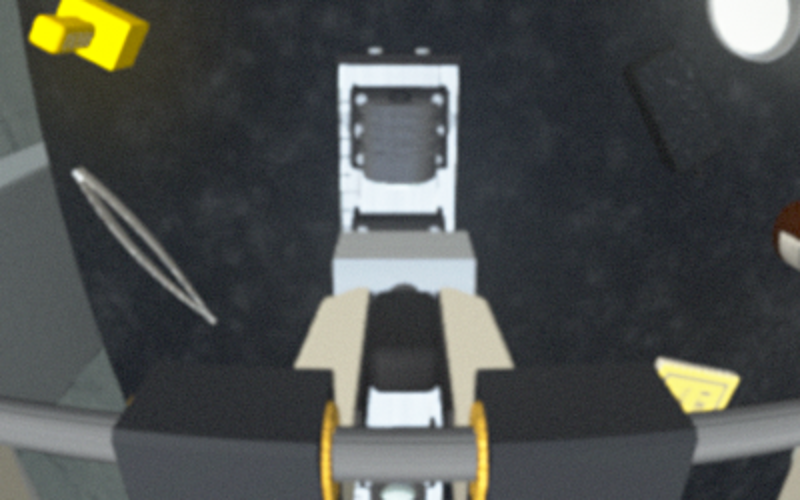

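apply_moves([
  {"jaw": 1,"linear": [0.005,0,0.06],"roll": 0},
  {"jaw": 1,"linear": [0.01,0,0.115],"roll": 0},
  {"jaw": 1,"linear": [0.01,0,0.115],"roll": 0},
  {"jaw": 1,"linear": [0.01,0,0.115],"roll": 0},
])

```text
t: 14.52
tool_pos: [0.4995, 0.0446, 0.1573]
orientation: [1.312, 1.124, -1.303]
force: [0.6, 0.5, -2.5]
opening: 0.0175
```

```bash
python3 -c "
from h import *
rp(.1030,.0570,.002)"
```

```text
s 0.1027 lat 0.0005 tilt -0.9999
t 14.53 pos [0.4995 0.0446 0.1573] yaw -7.95 lin [ 0.1671  0.     -0.0006] roll 0.005 F [ 0.6  0.5 -2.5] op 0.0175
```

apply_moves([
  {"jaw": 1,"linear": [0.06,0,0],"roll": 0},
  {"jaw": 1,"linear": [0.12,0,0],"roll": 0},
  {"jaw": 1,"linear": [0.15,0,0],"roll": 0},
  {"jaw": 1,"linear": [0.16,0,0],"roll": 0},
  {"jaw": 1,"linear": [0.165,0,0],"roll": 0},
  {"jaw": 1,"linear": [0.168,0,0],"roll": 0},
  {"jaw": 1,"linear": [0.168,0,0],"roll": 0},
])

```text
t: 15.4
tool_pos: [0.5015, 0.0437, 0.0573]
orientation: [1.313, 1.123, -1.302]
force: [0.8, -1.0, -2.4]
opening: 0.0176
```

```bash
python3 -c "
from h import *
rp(.1030,.0560,.002)"
```

```text
s 0.1033 lat 0.0026 tilt -0.9998
t 15.40 pos [0.5015 0.0437 0.0573] yaw -7.95 lin [ 0.0021 -0.0011 -0.0005] roll 0.005 F [ 0.8 -1.  -2.4] op 0.0176
```

apply_moves([
  {"jaw": 1,"linear": [0.002,0,0],"roll": 0},
  {"jaw": 1,"linear": [0.004,0,0],"roll": 0},
  {"jaw": 1,"linear": [0.004,0,0],"roll": 0},
])

```text
t: 15.78
tool_pos: [0.5022, 0.0437, 0.0567]
orientation: [1.313, 1.123, -1.301]
force: [-5.8, 0.1, 12.5]
opening: 0.018
```

apply_moves([
  {"jaw": 0,"linear": [0,0,0],"roll": 0},
  {"jaw": 0,"linear": [0,0,0],"roll": 0},
  {"jaw": 0,"linear": [-0.005,0,0],"roll": 0},
  {"jaw": 0,"linear": [-0.06,0,0],"roll": 0},
  {"jaw": 0,"linear": [-0.14,0,0],"roll": 0},
  {"jaw": 0,"linear": [-0.18,0,0],"roll": 0},
  {"jaw": 1,"linear": [-0.18,0,0.1],"roll": 0},
  {"jaw": 1,"linear": [-0.18,0,0.2],"roll": 0},
  {"jaw": 1,"linear": [-0.18,0,0.24],"roll": 0},
  {"jaw": 1,"linear": [-0.18,0,0.24],"roll": 0},
])

```text
t: 17.02
tool_pos: [0.4802, -0.0995, 0.1657]
orientation: [1.315, 1.121, -1.304]
force: [-1.2, -0.0, -0.5]
opening: 0.0114
```

```bash
python3 -c "
from h import *
rp(.2480,.0290,.003)
t=snap('top','top2');w=snap('wrist','w5')
cv2.imwrite('pics/w5b.png',np.vstack([cv2.resize(t['pixels'][165:229,300:500],(800,256)),cv2.copyMakeBorder(cv2.resize(w['pixels'][100:350,120:520],(544,340)),0,0,0,256,0)]))"
```

```text
s 0.2481 lat 0.0016 tilt -0.9998
t 17.02 pos [ 0.4802 -0.0995  0.1657] yaw -8.13 lin [ 0.2278 -0.0016 -0.0016] roll -0.001 F [-1.2 -0.  -0.5] op 0.0114
```

View pics/w5b.png

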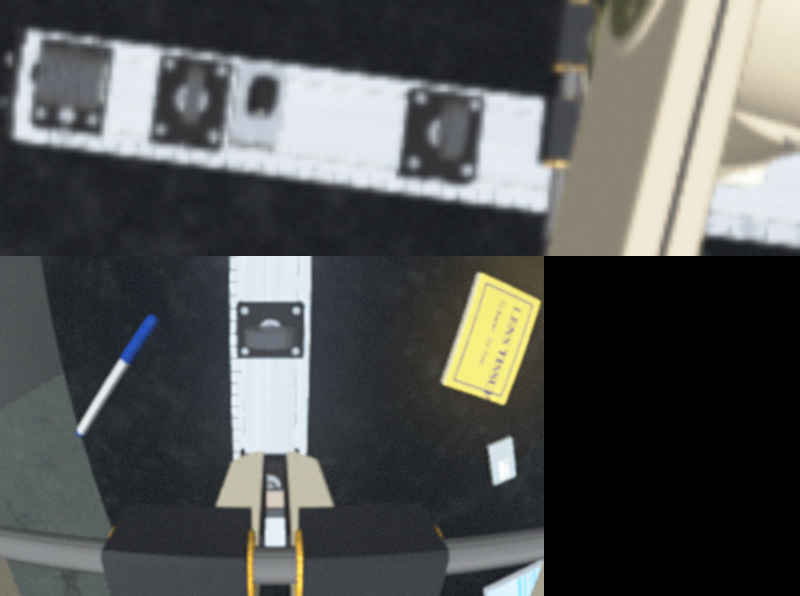

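apply_moves([
  {"jaw": 1,"linear": [0.06,0,-0.001],"roll": 0},
  {"jaw": 1,"linear": [0.14,0,-0.001],"roll": 0},
  {"jaw": 1,"linear": [0.2,0,-0.001],"roll": 0},
  {"jaw": 1,"linear": [0.226,0,-0.001],"roll": 0},
  {"jaw": 1,"linear": [0.226,0,-0.001],"roll": 0},
  {"jaw": 1,"linear": [0.226,0,-0.001],"roll": 0},
])

```text
t: 17.88
tool_pos: [0.4842, -0.0981, 0.0317]
orientation: [1.314, 1.121, -1.3]
force: [-1.0, -0.0, -0.6]
opening: -0.0001
```

apply_moves([
  {"jaw": 1,"linear": [0,0,-0.012],"roll": 0},
  {"jaw": 1,"linear": [0,0,-0.02],"roll": 0},
  {"jaw": 1,"linear": [0,0,-0.027],"roll": 0},
  {"jaw": 1,"linear": [0,0,-0.034],"roll": 0},
  {"jaw": 1,"linear": [0,0,-0.042],"roll": 0},
  {"jaw": 1,"linear": [0,0,-0.05],"roll": 0},
  {"jaw": 1,"linear": [0,0,-0.058],"roll": 0},
  {"jaw": 1,"linear": [0,0,-0.066],"roll": 0},
  {"jaw": 1,"linear": [0,0,-0.074],"roll": 0},
  {"jaw": 1,"linear": [0,0,-0.082],"roll": 0},
  {"jaw": 1,"linear": [0,0,-0.09],"roll": 0},
  {"jaw": 1,"linear": [0,0,-0.098],"roll": 0},
  {"jaw": 1,"linear": [0,0,-0.106],"roll": 0},
  {"jaw": 1,"linear": [0,0,-0.114],"roll": 0},
  {"jaw": 1,"linear": [0,0,-0.12],"roll": 0},
  {"jaw": 1,"linear": [0,0,-0.126],"roll": 0},
  {"jaw": 1,"linear": [0,0,-0.13],"roll": 0},
])

```text
t: 20.0
tool_pos: [0.4961, -0.0215, 0.0322]
orientation: [1.314, 1.118, -1.299]
force: [1.3, -5.6, 4.3]
opening: 0.0006
```

```bash
python3 -c "
from h import *
rp(.1609,.0290,.003)"
```

```text
s 0.1687 lat 0.0064 tilt -0.9997
t 20.00 pos [ 0.4961 -0.0215  0.0322] yaw -7.96 lin [ 0.0052 -0.0058 -0.0131] roll 0.005 F [ 1.3 -5.6  4.3] op 0.0006
```

apply_moves([
  {"jaw": 1,"linear": [0,0,-0.003],"roll": 0},
  {"jaw": 1,"linear": [0,0,-0.005],"roll": 0},
  {"jaw": 1,"linear": [0,0,-0.007],"roll": 0},
  {"jaw": 1,"linear": [0,0,-0.009],"roll": 0},
])

```text
t: 20.5
tool_pos: [0.4969, -0.0167, 0.0323]
orientation: [1.313, 1.117, -1.299]
force: [-0.8, -5.1, 1.6]
opening: 0.0004
```

apply_moves([
  {"jaw": 1,"linear": [0,0,-0.0015],"roll": 0},
  {"jaw": 1,"linear": [0,0,-0.003],"roll": 0},
])

```text
t: 20.75
tool_pos: [0.4971, -0.0157, 0.0323]
orientation: [1.312, 1.116, -1.3]
force: [-1.4, -5.6, 1.5]
opening: 0.0003
```

```bash
python3 -c "
from h import *
rp(.1609,.0290,.003)"
```

```text
s 0.1627 lat 0.0065 tilt -0.9997
t 20.75 pos [ 0.4971 -0.0157  0.0323] yaw -7.97 lin [ 0.0054 -0.006  -0.0032] roll 0.004 F [-1.4 -5.6  1.5] op 0.0003
```

apply_moves([
  {"jaw": 1,"linear": [0,0,-0.0015],"roll": 0},
  {"jaw": 1,"linear": [0,0,-0.003],"roll": 0},
])

```text
t: 21.0
tool_pos: [0.4972, -0.0146, 0.0323]
orientation: [1.311, 1.115, -1.301]
force: [-1.2, -6.4, 0.5]
opening: 0.0005
```

apply_moves([
  {"jaw": 1,"linear": [0,0,-0.0015],"roll": 0},
  {"jaw": 1,"linear": [0,0,-0.0025],"roll": 0},
])

```text
t: 21.25
tool_pos: [0.4973, -0.0139, 0.0324]
orientation: [1.31, 1.114, -1.301]
force: [-0.8, -7.6, 1.6]
opening: 0.0003
```

apply_moves([
  {"jaw": 1,"linear": [0,0,-0.0015],"roll": 0},
  {"jaw": 1,"linear": [0,0,-0.002],"roll": 0},
])

```text
t: 21.5
tool_pos: [0.4973, -0.0139, 0.0324]
orientation: [1.308, 1.112, -1.303]
force: [-1.1, -9.1, 1.2]
opening: 0.0004
```

Nipped: the tool stopped dead while the force rose from 6 to 9 N. That matches the predicted s of 0.161, so C1 was not shoved. On to the next gap.

apply_moves([
  {"jaw": 1,"linear": [0,0,0.01],"roll": 0},
  {"jaw": 1,"linear": [0,0,0.03],"roll": 0},
  {"jaw": 1,"linear": [-0.05,0,0.035],"roll": 0},
  {"jaw": 0,"linear": [-0.14,0,0.035],"roll": 0},
  {"jaw": 0,"linear": [-0.22,0,0.035],"roll": 0},
  {"jaw": 0,"linear": [-0.22,0,0.035],"roll": 0},
])

```text
t: 22.25
tool_pos: [0.4947, -0.0331, 0.1697]
orientation: [1.312, 1.106, -1.296]
force: [-0.4, -0.3, 0.6]
opening: 0.0262
```

```bash
python3 -c "
from h import *
rp(.1004,.160,.002)
print(R.from_rotvec(read_state()['orientation']).as_matrix()[:,0])"
```

```text
s 0.1803 lat 0.0066 tilt -0.9994
t 22.25 pos [ 0.4947 -0.0331  0.1697] yaw -7.97 lin [ 0.014  -0.008  -0.1334] roll 0.004 F [-0.4 -0.3  0.6] op 0.0262
[ 0.02848689 -0.01884634 -0.99941649]
```

apply_moves([
  {"jaw": 0,"linear": [0.007,-0.004,-0.07],"roll": 0},
  {"jaw": 0,"linear": [0.014,-0.008,-0.133],"roll": 0},
  {"jaw": 0,"linear": [0.014,-0.008,-0.133],"roll": 0},
  {"jaw": 0,"linear": [0.014,-0.008,-0.133],"roll": 0},
])

```text
t: 22.75
tool_pos: [0.5008, 0.0459, 0.1591]
orientation: [1.311, 1.107, -1.297]
force: [0.1, -0.0, 0.7]
opening: 0.0466
```

```bash
python3 -c "
from h import *
rp(.1004,.0570,.003)"
```

```text
s 0.1013 lat 0.0016 tilt -0.9995
t 22.75 pos [0.5008 0.0459 0.1591] yaw -7.95 lin [ 0.1701 -0.0026 -0.004 ] roll 0.005 F [ 0.1 -0.   0.7] op 0.0466
```

apply_moves([
  {"jaw": 0,"linear": [0.05,-0.002,-0.003],"roll": 0},
  {"jaw": 0,"linear": [0.13,-0.002,-0.003],"roll": 0},
  {"jaw": 0,"linear": [0.17,-0.002,-0.003],"roll": 0},
  {"jaw": 0,"linear": [0.17,-0.002,-0.003],"roll": 0},
  {"jaw": 1,"linear": [0.17,-0.002,-0.003],"roll": 0},
  {"jaw": 1,"linear": [0.17,-0.002,-0.003],"roll": 0},
  {"jaw": 1,"linear": [0.17,-0.002,-0.003],"roll": 0},
  {"jaw": 1,"linear": [0.17,-0.002,-0.003],"roll": 0},
  {"jaw": 1,"linear": [0.17,-0.002,-0.003],"roll": 0},
])

```text
t: 23.88
tool_pos: [0.5028, 0.046, 0.0583]
orientation: [1.311, 1.106, -1.297]
force: [-4.4, 0.5, 9.0]
opening: 0.0182
```

apply_moves([
  {"jaw": 1,"linear": [-0.01,0,0],"roll": 0},
  {"jaw": 1,"linear": [-0.03,0,0],"roll": 0},
  {"jaw": 1,"linear": [-0.08,0,0],"roll": 0},
  {"jaw": 1,"linear": [-0.17,0,0],"roll": 0},
  {"jaw": 1,"linear": [-0.18,0,0],"roll": 0},
  {"jaw": 1,"linear": [-0.18,0,0],"roll": 0},
])

```text
t: 24.62
tool_pos: [0.5003, 0.0481, 0.1669]
orientation: [1.312, 1.105, -1.295]
force: [0.1, -0.2, -2.5]
opening: 0.0179
```

```bash
python3 -c "
from h import *
rp(.1690,.16,.002)"
```

```text
s 0.0991 lat 0.0008 tilt -0.9994
t 24.62 pos [0.5003 0.0481 0.1669] yaw -7.93 lin [0.0133 0.0014 0.1162] roll 0.006 F [ 0.1 -0.2 -2.5] op 0.0179
```

apply_moves([
  {"jaw": 1,"linear": [0.005,0.001,0.06],"roll": 0},
  {"jaw": 1,"linear": [0.013,0.001,0.116],"roll": 0},
  {"jaw": 1,"linear": [0.013,0.001,0.116],"roll": 0},
  {"jaw": 1,"linear": [0.013,0.001,0.116],"roll": 0},
])

```text
t: 25.12
tool_pos: [0.4907, -0.0206, 0.1588]
orientation: [1.311, 1.107, -1.297]
force: [0.7, 0.2, -2.3]
opening: 0.0177
```

```bash
python3 -c "
from h import *
rp(.1690,.0575,.002)"
```

```text
s 0.1686 lat 0.0009 tilt -0.9995
t 25.12 pos [ 0.4907 -0.0206  0.1588] yaw -7.97 lin [ 0.1687 -0.003  -0.0018] roll 0.004 F [ 0.7  0.2 -2.3] op 0.0177
```

apply_moves([
  {"jaw": 1,"linear": [0.06,-0.001,-0.0005],"roll": 0},
  {"jaw": 1,"linear": [0.12,-0.002,-0.001],"roll": 0},
  {"jaw": 1,"linear": [0.15,-0.003,-0.0018],"roll": 0},
  {"jaw": 1,"linear": [0.16,-0.003,-0.0018],"roll": 0},
  {"jaw": 1,"linear": [0.166,-0.003,-0.0018],"roll": 0},
  {"jaw": 1,"linear": [0.169,-0.003,-0.0018],"roll": 0},
  {"jaw": 1,"linear": [0.17,-0.003,-0.0018],"roll": 0},
  {"jaw": 1,"linear": [0.17,-0.003,-0.0018],"roll": 0},
])

```text
t: 26.12
tool_pos: [0.4928, -0.0213, 0.0586]
orientation: [1.313, 1.105, -1.296]
force: [-2.2, 0.4, 4.8]
opening: 0.0183
```

```bash
python3 -c "
from h import *
rp(.1690,.0575,.002)"
```

```text
s 0.1689 lat 0.0031 tilt -0.9994
t 26.12 pos [ 0.4928 -0.0213  0.0586] yaw -7.98 lin [ 0.0018 -0.002   0.0001] roll 0.004 F [-2.2  0.4  4.8] op 0.0183
```

apply_moves([
  {"jaw": 0,"linear": [0,0,0],"roll": 0},
  {"jaw": 0,"linear": [0,0,0],"roll": 0},
  {"jaw": 0,"linear": [-0.005,0,0],"roll": 0},
  {"jaw": 0,"linear": [-0.06,0,0.001],"roll": 0},
  {"jaw": 0,"linear": [-0.14,0,0.002],"roll": 0},
  {"jaw": 0,"linear": [-0.18,0,0.003],"roll": 0},
  {"jaw": 1,"linear": [-0.18,0,0.1],"roll": 0},
  {"jaw": 1,"linear": [-0.18,0,0.2],"roll": 0},
  {"jaw": 1,"linear": [-0.18,0,0.29],"roll": 0},
  {"jaw": 1,"linear": [-0.18,0,0.335],"roll": 0},
  {"jaw": 1,"linear": [-0.18,0,0.335],"roll": 0},
])

```text
t: 27.5
tool_pos: [0.4613, -0.22, 0.1695]
orientation: [1.315, 1.104, -1.298]
force: [0.2, 0.7, -0.5]
opening: 0.0023
```

```bash
python3 -c "
from h import *
rp(.3680,.0310,.003)
t=snap('top','top3');w=snap('wrist','w6')
cv2.imwrite('pics/w6b.png',np.vstack([cv2.resize(t['pixels'][165:229,300:500],(800,256)),cv2.copyMakeBorder(cv2.resize(w['pixels'][100:350,120:520],(544,340)),0,0,0,256,0)]))"
```

```text
s 0.3701 lat -0.0003 tilt -0.9994
t 27.50 pos [ 0.4613 -0.22    0.1695] yaw -8.16 lin [ 0.2309 -0.0017 -0.0069] roll -0.002 F [ 0.2  0.7 -0.5] op 0.0023
```

View pics/w6b.png

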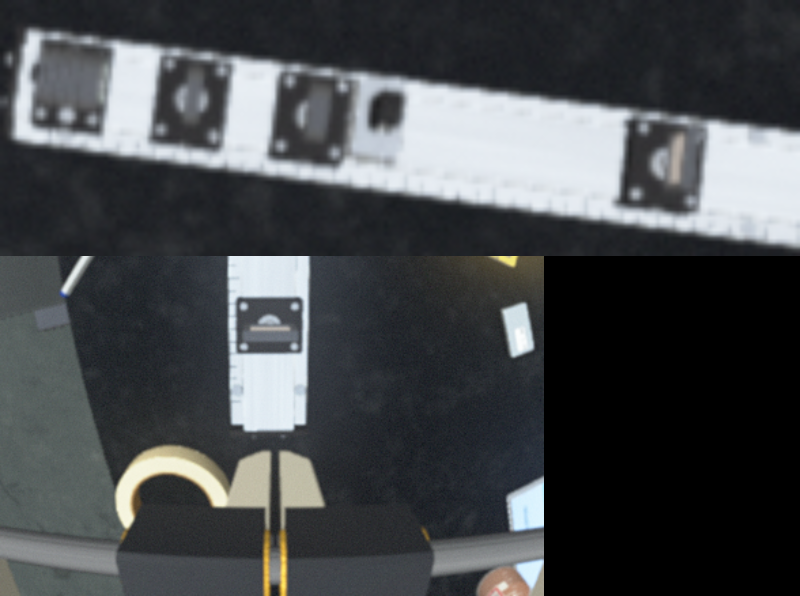

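apply_moves([
  {"jaw": 1,"linear": [0.06,-0.001,-0.002],"roll": 0},
  {"jaw": 1,"linear": [0.14,-0.002,-0.004],"roll": 0},
  {"jaw": 1,"linear": [0.2,-0.002,-0.006],"roll": 0},
  {"jaw": 1,"linear": [0.23,-0.002,-0.007],"roll": 0},
  {"jaw": 1,"linear": [0.23,-0.002,-0.007],"roll": 0},
  {"jaw": 1,"linear": [0.23,-0.002,-0.007],"roll": 0},
])

```text
t: 28.35
tool_pos: [0.4663, -0.2165, 0.0331]
orientation: [1.313, 1.103, -1.295]
force: [0.3, -0.4, 0.0]
opening: 0.0006
```

```bash
python3 -c "
from h import *
rp(.2345,.0310,.003)"
```

```text
s 0.3659 lat 0.0043 tilt -0.9993
t 28.35 pos [ 0.4663 -0.2165  0.0331] yaw -7.99 lin [ 2.00e-04 -2.00e-03 -2.19e-01] roll 0.004 F [ 0.3 -0.4  0. ] op 0.0006
```

apply_moves([
  {"jaw": 1,"linear": [0,0,-0.012],"roll": 0},
  {"jaw": 1,"linear": [0,0,-0.02],"roll": 0},
  {"jaw": 1,"linear": [0,0,-0.028],"roll": 0},
  {"jaw": 1,"linear": [0,0,-0.038],"roll": 0},
  {"jaw": 1,"linear": [0,0,-0.05],"roll": 0},
  {"jaw": 1,"linear": [0,0,-0.062],"roll": 0},
  {"jaw": 1,"linear": [0,0,-0.074],"roll": 0},
  {"jaw": 1,"linear": [0,0,-0.086],"roll": 0},
  {"jaw": 1,"linear": [0,-0.001,-0.098],"roll": 0},
  {"jaw": 1,"linear": [0,-0.001,-0.11],"roll": 0},
  {"jaw": 1,"linear": [0,-0.001,-0.122],"roll": 0},
  {"jaw": 1,"linear": [0,-0.001,-0.134],"roll": 0},
  {"jaw": 1,"linear": [0,-0.002,-0.146],"roll": 0},
  {"jaw": 1,"linear": [0,-0.002,-0.158],"roll": 0},
  {"jaw": 1,"linear": [0,-0.002,-0.17],"roll": 0},
  {"jaw": 1,"linear": [0,-0.002,-0.182],"roll": 0},
  {"jaw": 1,"linear": [0,-0.002,-0.194],"roll": 0},
  {"jaw": 1,"linear": [0,-0.002,-0.204],"roll": 0},
  {"jaw": 1,"linear": [0,-0.002,-0.212],"roll": 0},
  {"jaw": 1,"linear": [0,-0.002,-0.217],"roll": 0},
])

```text
t: 30.85
tool_pos: [0.4846, -0.0882, 0.0324]
orientation: [1.313, 1.1, -1.293]
force: [0.5, -5.6, 3.4]
opening: 0.0006
```

```bash
python3 -c "
from h import *
rp(.2269,.0310,.003)"
```

```text
s 0.2363 lat 0.0043 tilt -0.9992
t 30.85 pos [ 0.4846 -0.0882  0.0324] yaw -7.98 lin [ 0.0019 -0.0023 -0.0157] roll 0.004 F [ 0.5 -5.6  3.4] op 0.0006
```

apply_moves([
  {"jaw": 1,"linear": [0,0,-0.004],"roll": 0},
  {"jaw": 1,"linear": [0,0,-0.007],"roll": 0},
  {"jaw": 1,"linear": [0,0,-0.01],"roll": 0},
  {"jaw": 1,"linear": [0,0,-0.012],"roll": 0},
])

```text
t: 31.35
tool_pos: [0.4856, -0.0815, 0.0325]
orientation: [1.312, 1.099, -1.294]
force: [-1.2, -4.2, 0.8]
opening: 0.0004
```

apply_moves([
  {"jaw": 1,"linear": [0,0,-0.0015],"roll": 0},
  {"jaw": 1,"linear": [0,0,-0.003],"roll": 0},
])

```text
t: 31.6
tool_pos: [0.4858, -0.0804, 0.0325]
orientation: [1.311, 1.098, -1.294]
force: [-0.1, -7.0, -0.5]
opening: 0.0005
```

```bash
python3 -c "
from h import *
rp(.2269,.0310,.003)"
```

```text
s 0.2284 lat 0.0044 tilt -0.9991
t 31.60 pos [ 0.4858 -0.0804  0.0325] yaw -7.97 lin [ 0.0024 -0.0025 -0.0026] roll 0.004 F [-0.1 -7.  -0.5] op 0.0005
```

apply_moves([
  {"jaw": 1,"linear": [0,0,-0.0015],"roll": 0},
  {"jaw": 1,"linear": [0,0,-0.0025],"roll": 0},
])

```text
t: 31.85
tool_pos: [0.4859, -0.0795, 0.0325]
orientation: [1.31, 1.097, -1.295]
force: [-0.5, -5.5, -1.3]
opening: 0.0004
```

apply_moves([
  {"jaw": 1,"linear": [0,0,-0.0015],"roll": 0},
  {"jaw": 1,"linear": [0,0,-0.0025],"roll": 0},
])

```text
t: 32.1
tool_pos: [0.4859, -0.0789, 0.0325]
orientation: [1.309, 1.096, -1.296]
force: [-1.4, -9.4, -0.9]
opening: 0.0005
```

apply_moves([
  {"jaw": 1,"linear": [0,0,-0.001],"roll": 0},
  {"jaw": 1,"linear": [0,0,-0.0015],"roll": 0},
])

```text
t: 32.35
tool_pos: [0.486, -0.079, 0.0326]
orientation: [1.308, 1.094, -1.297]
force: [-0.3, -8.1, -1.0]
opening: 0.0006
```

apply_moves([
  {"jaw": 1,"linear": [0,0,-0.001],"roll": 0},
  {"jaw": 1,"linear": [0,0,-0.0015],"roll": 0},
])

```text
t: 32.6
tool_pos: [0.486, -0.079, 0.0326]
orientation: [1.306, 1.093, -1.297]
force: [-0.4, -8.0, -0.9]
opening: 0.0004
```

apply_moves([
  {"jaw": 1,"linear": [0,0,0.01],"roll": 0},
  {"jaw": 1,"linear": [0,0,0.03],"roll": 0},
  {"jaw": 1,"linear": [-0.05,0,0.035],"roll": 0},
  {"jaw": 0,"linear": [-0.14,0,0.035],"roll": 0},
  {"jaw": 0,"linear": [-0.22,0,0.035],"roll": 0},
  {"jaw": 0,"linear": [-0.22,0,0.035],"roll": 0},
])

```text
t: 33.35
tool_pos: [0.4815, -0.0969, 0.1701]
orientation: [1.309, 1.086, -1.292]
force: [0.5, -0.5, 0.3]
opening: 0.0259
```

```bash
python3 -c "
from h import *
rp(.1668,.160,.003)"
```

```text
s 0.2454 lat 0.0025 tilt -0.9986
t 33.35 pos [ 0.4815 -0.0969  0.1701] yaw -7.98 lin [ 0.0134  0.0002 -0.1314] roll 0.004 F [ 0.5 -0.5  0.3] op 0.0259
```

apply_moves([
  {"jaw": 0,"linear": [0.007,0,-0.07],"roll": 0},
  {"jaw": 0,"linear": [0.013,0,-0.131],"roll": 0},
  {"jaw": 0,"linear": [0.013,0,-0.131],"roll": 0},
  {"jaw": 0,"linear": [0.013,0,-0.131],"roll": 0},
])

```text
t: 33.85
tool_pos: [0.4923, -0.0198, 0.1594]
orientation: [1.308, 1.087, -1.292]
force: [-0.4, -0.1, 0.2]
opening: 0.0469
```

```bash
python3 -c "
from h import *
rp(.1668,.0590,.003)
print(R.from_rotvec(read_state()['orientation']).as_matrix()[:,0])"
```

```text
s 0.1675 lat 0.0024 tilt -0.9987
t 33.85 pos [ 0.4923 -0.0198  0.1594] yaw -7.94 lin [ 0.1672 -0.0065 -0.0057] roll 0.005 F [-0.4 -0.1  0.2] op 0.0469
[ 0.04029188 -0.03267513 -0.99865354]
```

apply_moves([
  {"jaw": 0,"linear": [0.05,-0.002,-0.002],"roll": 0},
  {"jaw": 0,"linear": [0.13,-0.005,-0.004],"roll": 0},
  {"jaw": 0,"linear": [0.167,-0.0065,-0.0057],"roll": 0},
  {"jaw": 0,"linear": [0.167,-0.0065,-0.0057],"roll": 0},
  {"jaw": 1,"linear": [0.167,-0.0065,-0.0057],"roll": 0},
  {"jaw": 1,"linear": [0.167,-0.0065,-0.0057],"roll": 0},
  {"jaw": 1,"linear": [0.167,-0.0065,-0.0057],"roll": 0},
  {"jaw": 1,"linear": [0.167,-0.0065,-0.0057],"roll": 0},
  {"jaw": 1,"linear": [0.167,-0.0065,-0.0057],"roll": 0},
])

```text
t: 34.98
tool_pos: [0.4934, -0.0192, 0.0603]
orientation: [1.308, 1.086, -1.292]
force: [-2.9, -0.1, 8.3]
opening: 0.0182
```

apply_moves([
  {"jaw": 1,"linear": [-0.01,0,0],"roll": 0},
  {"jaw": 1,"linear": [-0.03,0.001,0.001],"roll": 0},
  {"jaw": 1,"linear": [-0.06,0.002,0.002],"roll": 0},
  {"jaw": 1,"linear": [-0.12,0.004,0.004],"roll": 0},
  {"jaw": 1,"linear": [-0.18,0.006,0.006],"roll": 0},
  {"jaw": 1,"linear": [-0.18,0.006,0.006],"roll": 0},
])

```text
t: 35.72
tool_pos: [0.4949, -0.02, 0.1734]
orientation: [1.311, 1.079, -1.286]
force: [0.3, 0.3, -2.9]
opening: 0.018
```

```bash
python3 -c "
from h import *
plan(.474,.3135,.17,9.6)"
```

```text
t 35.73 pos [ 0.4949 -0.02    0.1734] yaw -7.93 lin [-0.015  -0.1113 -0.5456] roll -0.584 F [ 0.3  0.3 -2.9] op 0.018
```

apply_moves([
  {"jaw": 1,"linear": [-0.003,-0.02,-0.09],"roll": -0.1},
  {"jaw": 1,"linear": [-0.005,-0.04,-0.18],"roll": -0.3},
  {"jaw": 1,"linear": [-0.008,-0.055,-0.27],"roll": -0.58},
  {"jaw": 1,"linear": [-0.01,-0.075,-0.36],"roll": -0.58},
  {"jaw": 1,"linear": [-0.013,-0.09,-0.45],"roll": -0.58},
  {"jaw": 1,"linear": [-0.015,-0.105,-0.52],"roll": -0.58},
  {"jaw": 1,"linear": [-0.015,-0.111,-0.546],"roll": -0.58},
  {"jaw": 1,"linear": [-0.015,-0.111,-0.546],"roll": -0.58},
  {"jaw": 1,"linear": [-0.015,-0.111,-0.546],"roll": -0.58},
])

```text
t: 36.85
tool_pos: [0.4743, 0.3124, 0.1696]
orientation: [1.082, 1.22, -1.073]
force: [1.1, 0.5, -3.3]
opening: 0.018
```

```bash
python3 -c "
from h import *
plan(.474,.3125,.0465,9.6)
w=snap('wrist','w7');t=snap('top','top4')
cv2.imwrite('pics/w7b.png',np.vstack([cv2.resize(t['pixels'][165:229,300:500],(800,256)),cv2.copyMakeBorder(cv2.resize(w['pixels'][100:350,120:520],(544,340)),0,0,0,256,0)]))"
```

```text
t 36.85 pos [0.4743 0.3124 0.1696] yaw 9.44 lin [ 0.2048 -0.0093 -0.009 ] roll -0.005 F [ 1.1  0.5 -3.3] op 0.018
```

View pics/w7b.png

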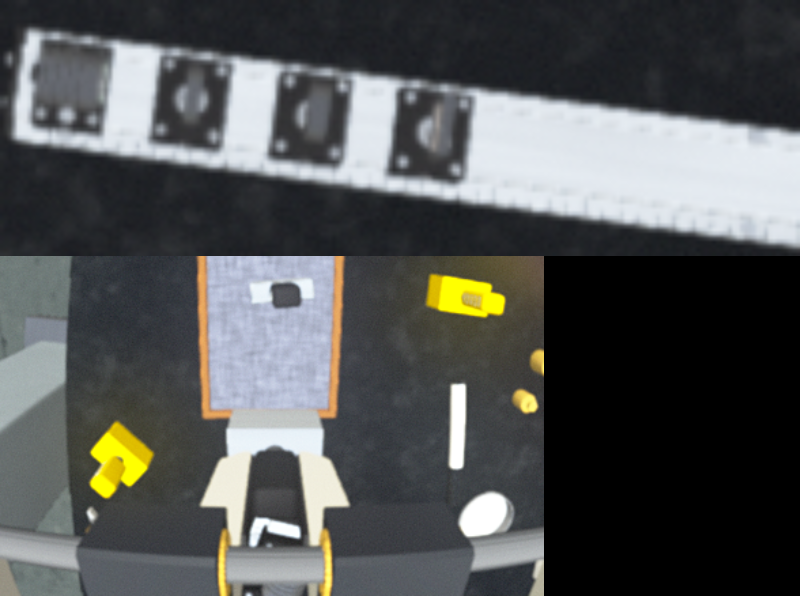

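The gaps look even: foot centres in the crop are at x ≈ 71, 191, 311 and 431. Setting the block down in the tray.

apply_moves([
  {"jaw": 1,"linear": [0.06,-0.003,-0.003],"roll": 0},
  {"jaw": 1,"linear": [0.13,-0.006,-0.006],"roll": 0},
  {"jaw": 1,"linear": [0.175,-0.008,-0.008],"roll": 0},
  {"jaw": 1,"linear": [0.19,-0.009,-0.009],"roll": 0},
  {"jaw": 1,"linear": [0.197,-0.009,-0.009],"roll": 0},
  {"jaw": 1,"linear": [0.202,-0.009,-0.009],"roll": 0},
  {"jaw": 1,"linear": [0.204,-0.009,-0.009],"roll": 0},
  {"jaw": 1,"linear": [0.205,-0.009,-0.009],"roll": 0},
])

```text
t: 37.95
tool_pos: [0.4749, 0.3128, 0.0475]
orientation: [1.084, 1.22, -1.072]
force: [-0.3, 1.0, -1.7]
opening: 0.0178
```

apply_moves([
  {"jaw": 1,"linear": [0.002,0,0],"roll": 0},
  {"jaw": 1,"linear": [0.004,0,0],"roll": 0},
  {"jaw": 1,"linear": [0.004,0,0],"roll": 0},
])

```text
t: 38.33
tool_pos: [0.4754, 0.3131, 0.0467]
orientation: [1.084, 1.219, -1.072]
force: [-5.3, -2.6, 10.7]
opening: 0.0176
```

Contact with the tray floor. Releasing and rising, then a check.

apply_moves([
  {"jaw": -1,"linear": [0,0,0],"roll": 0},
  {"jaw": -1,"linear": [0,0,0],"roll": 0},
  {"jaw": -1,"linear": [0,0,0],"roll": 0},
  {"jaw": -1,"linear": [-0.005,0,0],"roll": 0},
  {"jaw": -1,"linear": [-0.05,0.002,0.002],"roll": 0},
  {"jaw": -1,"linear": [-0.13,0.006,0.006],"roll": 0},
  {"jaw": -1,"linear": [-0.2,0.008,0.008],"roll": 0},
  {"jaw": -1,"linear": [-0.25,0.009,0.009],"roll": 0},
])

```text
t: 39.33
tool_pos: [0.4745, 0.314, 0.1996]
orientation: [1.086, 1.219, -1.07]
force: [0.2, -0.1, -0.5]
opening: 0.0912
```

```bash
python3 -c "
from h import *
s=read_state();c=snap('wrist','w8');b=snap('side','side8');print(s['t'],s['tool_pos'],s['opening'])
cv2.imwrite('pics/w8b.png',np.hstack([cv2.resize(c['pixels'][60:310,200:450],(400,400)),cv2.resize(b['pixels'][235:335,295:395],(400,400))]))"
```

```text
39.325 [0.47451005 0.31403986 0.19956616] 0.09123881792044444
```

View pics/w8b.png

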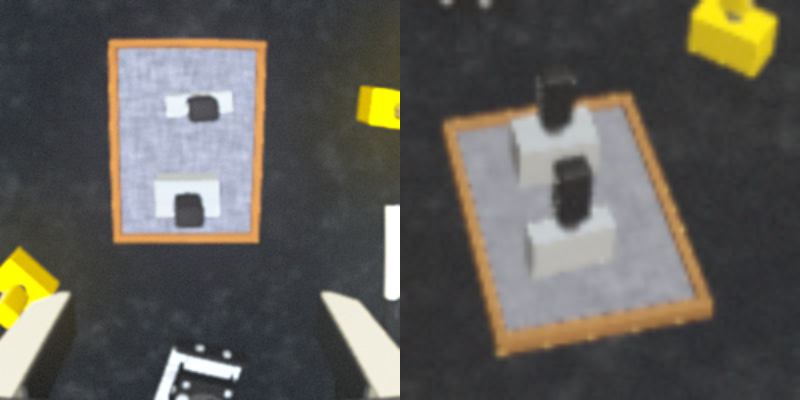

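Both blocks stand upright in the tray, with the wide one at wrist-crop (187,195) and the narrow one untouched. The gripper is clear of everything.

```bash
python3 -c "
from h import *
n=np.load('pics/top4.npz'); c={k:n[k] for k in n}
P=np.array([atz(c,(300+x/4-.4,165+y/4-.4),.0365) for x,y in [(71,88),(191,102.5),(311,117),(430.5,134)]])
print(np.linalg.norm(np.diff(P,axis=0),axis=1))
print(close_job())"
```

```text
[0.06591003 0.06557159 0.06512627]
the job is handed in; nothing more can be done
None
```

I set all three carriers with the wide block, stood it back in its tray, and handed the job in at about 39 s; no verdict was reported.

- **Nips:** in each gap the tool stopped while the push force rose above the roughly 5 N sliding force. It reached 13 N at the lamp, 9 N between carriers 1 and 2, and 8–9 N between carriers 2 and 3. The three stops were 66.1 mm and 65.9 mm apart, so the carriers already set were not shoved along.
- **Final spacing:** the top image, taken just after the block was lifted from the last gap, gave foot centres 65.9, 65.6 and 65.1 mm apart. I read those by eye, good to about 1 mm. The third agrees less well with the stop distances, but all three are within the 64.5–67.5 mm limit.
- **Tray:** the last pictures show the wide block upright on the tray floor, the narrow block where it was, and the gripper open above, touching nothing.
- **Tool tilt:** the tool gradually tilted by about 3° over the pushes. The second block lift, out of the gap between carriers 1 and 2, followed that tilt. It could have dragged carrier 1 about 0.5 mm, though the image spacing shows no sign of it.

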